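# Park and empty the glass-scrap barrow

## Task

Push the loaded scrap barrow forward along its track by the handle, wheels staying on the track, until the sprung pawl has clicked shut behind its wheel. Then lift the handle so that all three glass offcuts roll out over the front into the catch tray, gently lower the barrow back onto its legs without letting it drop, still held behind the pawl, and let go. Leave the other things on the bench where they are.

Things in the scene. Friction and masses are not known exactly. Their poses are not given: they have to be found in the camera images.
- station: Fixed tipping station on the bench. Origin: on the bench top, below the axle's place when the barrow is parked; x = pushing direction, y = left of it, z up. Aluminium base plate, its top 6 mm above the bench, x -0.345 to 0.064, 210 mm wide, with two rails 14 mm high, inner faces 126 mm apart (3 mm play beside each wheel). The catch tray is fixed to its front end.
- stop (a point): Middle between two dark stop blocks, 34 mm high, at the end of the rails, at the height of the axle. Their faces are at station x 0.046: they stop the wheels with the axle at station x 0.016.
- tray_in (a point): Centre of the floor of the steel catch tray (inside 185 x 206 mm; station x 0.066 to 0.255), same axes as the station. The wall next to the barrow is 20 mm high, the other three 55 mm above the bench.
- pawl (a joint): Sprung pawl (rad). 0 = shut, at rest; grows to at most 0.75 as the passing right wheel swings it outward. The wheel meets it with the axle at about station x -0.09; pushing past takes about 3 to 8 N; it snaps shut behind the wheel with the axle at about x 0.000 to 0.006 and then holds the axle ahead of about x -0.005.
- pawl_tip (a point): Free end of the pawl: a dark steel arm 74 mm long and 22 mm high, pivoted on an upright pin at station x -0.095, y -0.092, outside the right rail; at rest it points forward and inward over the rail. Its middle is 36 mm above the bench.
- barrow: Loose two-wheeled sheet-steel barrow, 0.55 to 0.85 kg plus its load, standing between the rails. Origin: on the track, below the middle of the axle; x forward, z up. Wheels 60 mm in diameter, outer faces 120 mm apart; a leg bar at x -0.085. Tipped forward about the axle by 30 to 45 degrees it empties; at about 54 degrees the tub meets the stop blocks. If not held it falls back onto its legs.
- lip (a point): Middle of the tub's open front edge, at barrow x 0.045, z 0.075. The tub is 90 mm wide outside; its floor slopes down from here to the rear by 14 degrees, to x -0.10, z 0.039, so the offcuts lie against the rear wall. Walls 50 mm high; the rear wall's top edge is at x -0.113, z 0.087.
- handle (a point): Middle of the barrow's cross-bar handle: a level round bar along its y, rubber sleeve 18 mm thick, 60 mm long, at barrow x -0.175, z 0.090 (96 mm above the bench at rest), about 55 mm clear of the tub. It can be pinched from above and turns between the fingers as the barrow tips, on a circle of 185 mm radius about the axle; lifting takes about 3 to 5 N.
- axle (a point): Middle of the barrow's axle, 30 mm above the track (36 mm above the bench).
- offcut1: Loose scrap glass rod end, amber glass, 24 mm in diameter, 76 mm long, 80 g; origin at its middle, y along the rod. Rearmost of the three lying crosswise in the tub.
- offcut2: Loose scrap glass rod end, amber glass, 24 mm in diameter, 76 mm long, 80 g; origin at its middle, y along the rod. Middle of the three lying crosswise in the tub.
- offcut3: Loose scrap glass rod end, amber glass, 24 mm in diameter, 76 mm long, 80 g; origin at its middle, y along the rod. Foremost of the three lying crosswise in the tub.
- cup: Bystander: paper cup, 76 mm wide, 95 mm high; origin at its foot.
- paddle: Bystander: black paddle with a wooden handle, 230 mm long, lying; origin near the blade.
- tweezers: Bystander: steel tweezers, 165 mm long, lying; origin in the middle.
- jar: Bystander: glass jar, 64 mm wide, 85 mm high; origin at its foot.
- scraper: Bystander: flat scraper with a handle, 180 mm long, lying; origin in the middle.
- block: Bystander: dark block 110 x 70 x 25 mm; origin under its middle.
Not all that is in view belongs to the job. Leave any red look-alike of the offcut3 alone.

How it is judged:
By the outcome, as a careful person would: the job done as asked, in the order asked, and still so for the second after the job is handed in, with the robot touching nothing.
It also fails if it takes over 54 s, if anything falls off the work surface, if the arm or the gripper's body presses on something with over 40 N, if the wrist force passes 120 N, or if a joint passes its speed limit or range.

## Robot

A 7-joint arm with a two-finger parallel gripper is mounted at the origin on the work surface. World frame = base frame: x ahead of the robot, y to its left, z up, the work surface at z = 0. Lengths are in m, angles in rad, forces in N, time in s.
With the tool pointing down it reaches from about 0.35 to 0.9 m from the base axis. Payload 19.9 kg.
Tool frame: the origin (TCP) lies on the mounting face of the last link; the fingertips stand 199 mm ahead of it and the grasp point (between the pads) lies 180 mm ahead of it; z points along the fingers, y is the direction in which the jaws open and shut (so a half turn about z gives the same grasp; the last joint's range is limited). The gripper opens to 94 mm and grips with 3 to 60 N. Pads are 16 mm wide; open, the fingers measure 119 mm over their backs; the gripper's body (75 mm by 177 mm) begins 78 mm behind the grasp point.
Start: joints at [-1.381, 0.417, -0.01, 1.614, 0.005, 1.111, -0.053], TCP at [0.143, 0.608, 0.405] pointing down, gripper open.
Joint ranges: [-2.81, 2.81], [-0.39, 2.02], [-1.27, 1.25], [0.06, 2.57], [-1.19, 4.33], [0.19, 2], [-2.82, 2.82]. Speed limits (rad/s): [1.89, 1.89, 2.39, 2.39, 3.01, 3.01, 3.01].

## Interface

Orientations are given as a unit quaternion [w, x, y, z].
In Python, from plant import manip gives the robot as it stands.
- The arm moves only by the shell command python3 -m jog 'ROWS' [FORCE]. ROWS is JSON, one flat list of numbers, 5 for each row, row after row: the shift along the world's x, y, z in mm, then the turn about the world's z in degrees, then the closure in counts, from 0 (fully open) to 255 (shut). In form: [tx, ty, tz, spin, hand, tx, ty, tz, spin, hand, ...]. A call has 1 to 12 rows; each row shifts and turns the commanded pose from where the row before left it; what a row does not reach is not made up. A row lasts 1/12 s, in which the tool goes at most 41.7 mm and 7.16 degrees, less where a joint would pass 70% of its speed; a pose out of reach is approached as far as the arm can. A call is refused whole if a number of a shift passes 41.7 or a number of a turn 7.16, either way. A call with a gripper value outside its range is refused whole. The fingers move at their own pace and stop on an object; FORCE is the grip in N (left out, the last holds). Time passes only in rows, so rows that do not move let the fingers close. It gives the time, the measured TCP pose, the force and the opening at its end, in the units of the state.
- manip.state(): the state, without advancing time (a new reading comes with each control period).
- manip.snapshot(name): name is "scene" or "top" or "wrist"; returns the picture (384x512x3 uint8, red, green, blue); there is no depth.
- manip.camera_info(name): a dict with "fx", "fy", "cx", "cy" (pixels), "extrinsics" (4x4, takes a point from camera to world coordinates). Camera axes: x right, y up, looking along -z (the intrinsics and any distortion apply to the point x, -y, -z); pixel columns grow to the right and rows downward; lengths in m; the calibration is good to about 2 mm. A picture is of the moment at which its call begins: read the wrist's pose just before it. camera_info takes no time and is no camera call; for the wrist camera it gives the pose at the moment of the call.
- manip.finish_job(): hands the job in, once; it reports no verdict.
Trained networks look in the newest picture that a camera, given by its name, has taken for a name from the list of things; names that differ only in an ending like _2 or _b are one class to them, and where a whole thing is asked for, a point or a joint stands for the part that bears it (a point fixed in the world has none). Each returns a list of dicts, best first, with "conf" (0 to 1); they miss things now and then, are a little off and sometimes report something else, mostly with a low value. They report only what shows in the picture. A call takes as long as a camera call. They do not tell look-alikes from the thing itself.
- manip.look_for(target, camera): "location" ([column, row] in pixels, amid what is visible of it).
- manip.cut_out(target, camera): "region" (384x512 bool, what is visible of it) and "location" ([column, row] in pixels, amid what is visible of it).
The state is a dict: "t": time; "q": joint angles; "qd": joint speeds; "tau": joint torques, N m; "tcp_pos": TCP position; "ee_rot": TCP orientation; "contact_force": force on the tool from outside, world axes, zero at the start; "torque": the same for the moment, N m; "gripper_width": opening from 0.0 (shut) to 1.0 (fully open).
Only numpy, scipy, OpenCV 4.12 (cv2) and the standard library are available. Lean on these libraries where they do the work, as an engineer would, in place of code of your own. Each camera call takes 0.05 s, during which the arm holds its last target.

## Working session

There is one attempt and no reset: what is moved stays moved. The work goes in short steps, Python scripts to look and compute and a shell command to move; the robot and the scene stay as the last step left them, time stands still between calls to the robot, and variables do not carry over. Pictures are saved under pics/ and viewed, and the job is handed in when it is done.

```bash
mkdir -p pics; ls; cat > h.py <<'E'
import numpy as np,cv2
from plant import manip
def snap(c,n):
    im=manip.snapshot(c); cv2.imwrite(f'pics/{n}.png',im[:,:,::-1]); return im
def ray(c,px,info=None):
    i=info or manip.camera_info(c); E=np.array(i['extrinsics'])
    d=np.array([(px[0]-i['cx'])/i['fx'],-(px[1]-i['cy'])/i['fy'],-1.])
    return E[:3,3],E[:3,:3]@d
def atz(c,px,z,info=None):
    o,d=ray(c,px,info); return o+d*(z-o[2])/d[2]
def proj(c,p,info=None):
    i=info or manip.camera_info(c); E=np.array(i['extrinsics'])
    q=E[:3,:3].T@(np.array(p)-E[:3,3]); return i['cx']+i['fx']*q[0]/-q[2], i['cy']-i['fy']*q[1]/-q[2]
def tri(o1,d1,o2,d2):
    d1=d1/np.linalg.norm(d1);d2=d2/np.linalg.norm(d2)
    A=np.c_[d1,-d2]; t=np.linalg.lstsq(A,o2-o1,rcond=None)[0]
    a=o1+t[0]*d1;b=o2+t[1]*d2; return (a+b)/2,np.linalg.norm(a-b)
E
python3 - <<'E'
from h import *
s=manip.state();print(s)
for c in['scene','top']:
    snap(c,c+'0'); i=manip.camera_info(c); print(c,{k:v for k,v in i.items()})
    for n in['handle','barrow','lip','axle','offcut3','pawl_tip','station','tray_in']:
        print(n,[(np.round(r['location'],1),round(r['conf'],2)) for r in manip.look_for(n,c)][:4])
print(manip.state()['t'])
E
```

```text
pics
{'t': 0.0, 'q': array([-1.38148449,  0.41798257, -0.01028223,  1.61416151,  0.00471357,
        1.11068158, -0.0529959 ]), 'qd': array([ 0.00182602,  0.00077989,  0.00152279, -0.00110821,  0.00012336,
        0.00072239,  0.0010724 ]), 'tau': array([-6.88273540e-04, -8.51248026e+01,  6.38298243e-01, -4.26010001e+01,
       -4.89057228e-02,  1.84119662e-02,  7.23625499e-05]), 'tcp_pos': array([0.14295753, 0.60829979, 0.4040252 ]), 'ee_rot': array([-1.41724450e-05,  1.15150227e-01,  9.93347904e-01, -6.04828603e-04]), 'contact_force': array([ 0.89149165, -0.48068304, -0.15151764]), 'torque': array([-0.02885567, -0.00701008, -0.00420234]), 'gripper_width': 0.9993359371024739}
scene {'fx': 369.99222099968114, 'fy': 369.99222099968114, 'cx': 249.73302850742778, 'cy': 188.45365924087116, 'extrinsics': array([[-0.12443821, -0.60877812,  0.78352047,  1.30311626],
       [ 0.99220567, -0.0815678 ,  0.09420508,  0.11752701],
       [ 0.00656004,  0.78913617,  0.61418326,  0.68061968],
       [ 0.        ,  0.        ,  0.        ,  1.        ]])}
handle [(array([199., 177.]), 0.65)]
barrow
[... 493 characters left out ...]
 'extrinsics': array([[ 0.00931205,  0.98793495, -0.15458922,  0.40251209],
       [-0.99935762,  0.01454489,  0.03275353,  0.02343278],
       [ 0.03460684,  0.15418492,  0.98743576,  1.03581815],
       [ 0.        ,  0.        ,  0.        ,  1.        ]])}
handle [(array([292.9, 214. ]), 0.93)]
barrow [(array([290.9, 213.8]), 0.69)]
lip [(array([290.5, 216.4]), 0.83)]
axle [(array([292.9, 212.5]), 0.75)]
offcut3 [(array([307.6, 216.3]), 0.78), (array([301.5, 209.7]), 0.72), (array([314.6, 217.8]), 0.56), (array([322.5, 119.1]), 0.55)]
pawl_tip [(array([267.7, 188.5]), 0.61), (array([295.5, 212.2]), 0.58)]
station [(array([233.1, 205.9]), 0.81)]
tray_in [(array([231.1, 206.1]), 0.65)]
0.9
```

View pics/scene0.png

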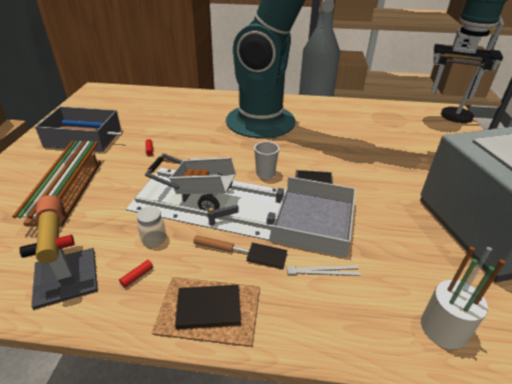

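View pics/top0.png

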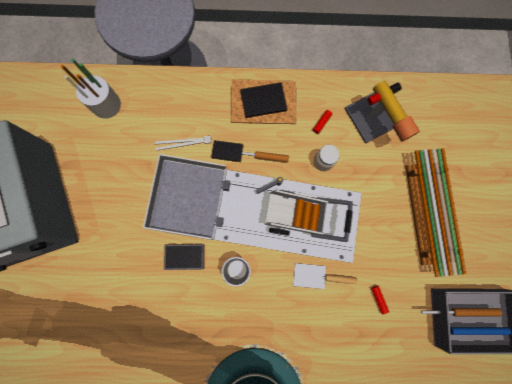

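```bash
python3 - <<'E'
import cv2
im=cv2.imread('pics/top0.png')[130:290,140:380]; cv2.imwrite('pics/top0z.png',cv2.resize(im,None,fx=3.3,fy=3.3,interpolation=cv2.INTER_CUBIC))
im=cv2.imread('pics/scene0.png')[110:270,110:350]; cv2.imwrite('pics/scene0z.png',cv2.resize(im,None,fx=3.3,fy=3.3,interpolation=cv2.INTER_CUBIC))
E
```

```text
(no output)
```

View pics/top0z.png

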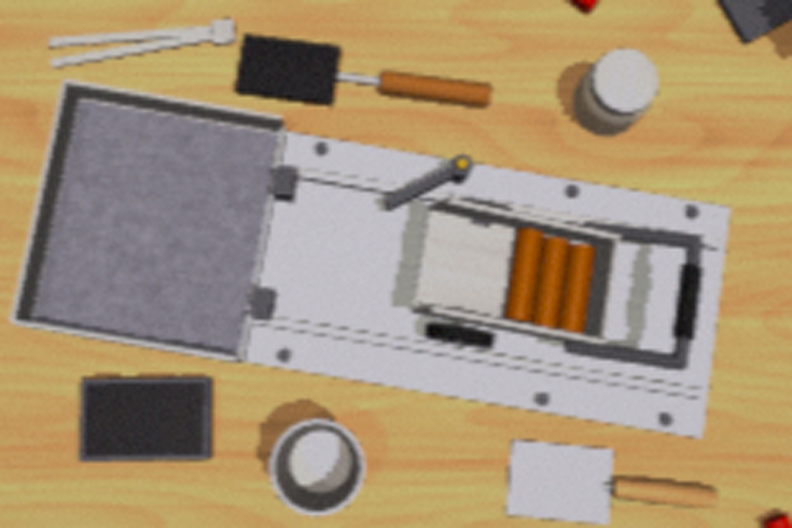

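View pics/scene0z.png

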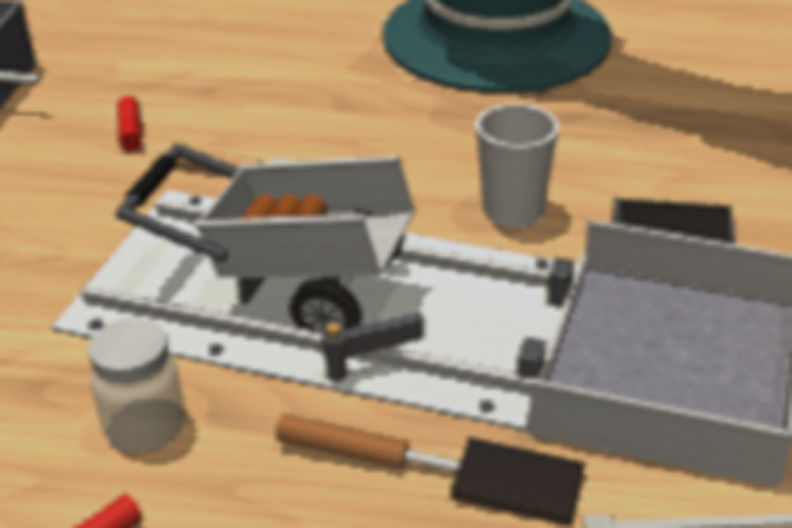

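```bash
cat > st.py <<'E'
from h import *
from scipy.optimize import least_squares
z=lambda u,v:(140+u/3.3,130+v/3.3)
s=lambda u,v:(110+u/3.3,110+v/3.3)
F=[('top',z(730,210),(-.345,-.105,.006)),('top',z(703,437),(-.345,.105,.006)),('top',z(462,161),(-.095,-.092,.047)),
('top',z(66,83),(.256,-.105,.055)),('top',z(14,321),(.256,.105,.055)),
('scene',s(53,326),(-.345,-.105,.006)),('scene',s(334,328),(-.095,-.092,.047)),('scene',s(166,193),(-.345,.105,.006)),('scene',s(590,224),(.066,.105,.055)),('scene',s(778,482),(.256,-.105,.0))]
I={c:manip.camera_info(c) for c in('top','scene')}
def W(p,v):
    c,n=np.cos(p[2]),np.sin(p[2]); return np.array([p[0]+c*v[0]-n*v[1],p[1]+n*v[0]+c*v[1],v[2]])
def f(p): return np.concatenate([np.array(proj(c,W(p,v),I[c]))-px for c,px,v in F])
r=least_squares(f,[.35,.1,1.5],loss='soft_l1')
if __name__=='__main__':
    print(r.x,np.degrees(r.x[2]),np.round(f(r.x),1))
    i=I
    h1=ray('top',z(688,301),I['top']);h2=ray('scene',s(150,182),I['scene'])
    print('handle',tri(*h1,*h2),atz('top',z(688,301),.096,I['top']))
    for u in[(693,263),(684,340)]: print(atz('top',z(*u),.096,I['top']))
    H=tri(*h1,*h2)[0]; c,n=np.cos(r.x[2]),np.sin(r.x[2]); d=H[:2]-r.x[:2]; print('handle in station',c*d[0]+n*d[1],-n*d[0]+c*d[1])
E
python3 st.py; python3 - <<'E'
from h import *
i=manip.camera_info('wrist');print(i)
from scipy.spatial.transform import Rotation as R
q=manip.state()['ee_rot'];print(R.from_quat(np.r_[q[1:],q[0]]).as_matrix().round(3))
E
```

```text
[0.526851   0.04054825 1.41588926] 81.12447866127356 [-0.  -1.1 -0.4  0.5 -0.5  1.2 -1.2 -0.7 -1.3  0.1 -0.9 -0.4 -0.5  1.8
 -0.2 -1.5 -1.4 -1.7 -0.2  0.2]
handle (array([ 0.48303458, -0.24911505,  0.09317424]), np.float64(0.002209023968590464)) [ 0.48305083 -0.24941917  0.096     ]
[ 0.51433776 -0.25450598  0.096     ]
[ 0.45129004 -0.24518145  0.096     ]
handle in station -0.2929551956164526 -0.0013998955157904364
{'fx': 303.2690741029041, 'fy': 303.2690741029041, 'cx': 249.33048952550524, 'cy': 192.62619061027215, 'extrinsics': array([[ 2.28212720e-01, -9.37421566e-01, -2.62982438e-01,
         6.66800797e-02],
       [ 9.73611163e-01,  2.19589181e-01,  6.21441424e-02,
         6.28023386e-01],
       [-5.07161129e-04, -2.70224721e-01,  9.62797145e-01,
         3.84788006e-01],
       [ 0.00000000e+00,  0.00000000e+00,  0.00000000e+00,
         1.00000000e+00]])}
[[-0.973  0.229  0.   ]
 [ 0.229  0.973 -0.   ]
 [-0.    -0.    -1.   ]]
```

Pictures: the barrow's handle is at top (348, 221), the pawl pin at top (280, 179), and the tray to the left. Push heading is about 81° in world. I'll move round the base towards the handle.

```bash
python3 -m jog '[10,-33,10,0,100, 10,-33,10,0,100, 10,-33,10,0,100, 10,-33,10,0,100, 10,-33,0,0,100, 10,-33,0,0,100, 22,-30,0,0,100, 22,-30,0,0,100, 22,-30,0,0,100, 22,-30,0,0,100, 22,-30,0,0,100, 22,-30,0,0,100]' 20
python3 -m jog '[22,-30,0,0,100, 15,-33,0,0,100, 15,-33,0,0,100, 15,-33,0,0,100, 15,-33,0,0,100, 15,-33,0,0,100, 15,-33,0,1.5,100, 4,-31,0,1.5,100, 4,-31,0,1.5,100, 4,-31,0,0,100, 4,-31,0,0,100, 4,-31,0,0,100]'
python3 -m jog '[4,-31,0,0,100, 4,-31,0,0,100, 0,0,0,0,100, 0,0,0,0,100]'
python3 - <<'E'
from h import *
s=manip.state();print(s['tcp_pos'],s['q'],s['t'])
snap('wrist','w1');i=manip.camera_info('wrist')
for n in['handle','axle']:print(n,[(r['location'],r['conf']) for r in manip.look_for(n,'wrist')])
print(proj('wrist',(.483,-.2493,.096),i),proj('wrist',(.5147,-.254,.096),i),proj('wrist',(.4514,-.2446,.096),i))
E
```

```text
t: 1.9
tcp_pos: [0.3356, 0.2286, 0.4449]
ee_rot: [0.0, 0.115, 0.993, 0.0]
contact_force: [0.5, 1.0, 1.3]
gripper_width: 0.607
t: 2.9
tcp_pos: [0.4668, -0.1541, 0.4449]
ee_rot: [0.0, 0.076, 0.997, 0.0]
contact_force: [0.1, 0.5, 0.6]
gripper_width: 0.609
t: 3.23
tcp_pos: [0.4747, -0.2159, 0.4445]
ee_rot: [-0.0, 0.077, 0.997, -0.0]
contact_force: [0.6, -0.1, -0.3]
gripper_width: 0.61
[ 0.47470624 -0.21588642  0.44447052] [-0.30904539  0.24682031  0.79847875  1.84275087 -0.19341711  1.1321803
  1.97282179] 3.2333
handle [([356.3, 188.8], 0.94), ([277.1, 290.7], 0.62)]
axle [([357.7, 188.4], 0.79)]
(np.float64(218.67840924262654), np.float64(192.48867735937955)) (np.float64(219.58683243730852), np.float64(219.2373550609619)) (np.float64(217.7391641205585), np.float64(164.4387507637611))
```

View pics/w1.png

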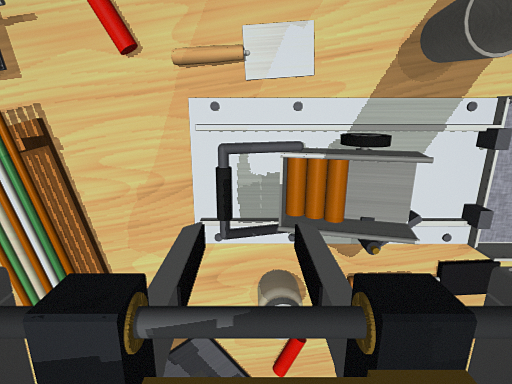

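The wrist picture shows the handle sleeve from (226,168) to (223,218), its middle near (224.5,193). That is about 5 px from the prediction, so I'll combine the two.

```bash
python3 - <<'E'
from h import *
from scipy.ndimage import center_of_mass
im=cv2.imread('pics/w1.png'); g=im.max(2)
sub=g[150:235,205:245]; m=sub<40
ys,xs=np.where(m); print(xs.mean()+205,ys.mean()+150,len(xs))
px=(xs.mean()+205,ys.mean()+150)
print(atz('wrist',px,.096),atz('wrist',(226,168),.096),atz('wrist',(223,218),.096))
im=cv2.imread('pics/top0.png'); g=im.max(2); sub=g[200:240,340:358]; ys,xs=np.where(sub<45); px=(xs.mean()+340,ys.mean()+200);print(px,len(xs),atz('top',px,.096))
v=np.linalg.svd(np.c_[xs-xs.mean(),ys-ys.mean()])[2][0] if len(xs)<500 else 0;print(v)
E
```

```text
224.08595641646488 195.00605326876513 826
[ 0.48728218 -0.24253122  0.096     ] [ 0.45710897 -0.23512381  0.096     ] [ 0.51428346 -0.24851709  0.096     ]
(np.float64(347.7826086956522), np.float64(220.57608695652175)) 92 [ 0.48474424 -0.24756001  0.096     ]
[-0.12756946  0.99182964]
```

```bash
python3 -m jog '[6,-15,0,0,100, 5,-14,0,0,100, 0,0,-20,0,100, 0,0,-30,0,100, 0,0,-30,0,100, 0,0,-30,0,100, 0,0,-25,0,100, 0,0,-20,0,100, 0,0,-12,0,100, 0,0,0,0,100, 0,0,0,0,100]'
python3 - <<'E'
from h import *
s=manip.state();print(s['tcp_pos'],s['q'],s['t'])
snap('wrist','w2');snap('scene','s2')
im=cv2.imread('pics/s2.png')[110:270,110:350]; cv2.imwrite('pics/s2z.png',cv2.resize(im,None,fx=3.3,fy=3.3,interpolation=cv2.INTER_CUBIC))
E
```

```text
t: 4.3
tcp_pos: [0.4862, -0.2432, 0.2781]
ee_rot: [-0.0, 0.076, 0.997, 0.0]
contact_force: [-0.3, -0.1, -0.8]
gripper_width: 0.611
[ 0.48624489 -0.24317796  0.27810685] [-0.12268075  0.51933456  0.67498994  1.94041195 -0.43382836  0.82997418
  2.20686834] 4.3
```

View pics/w2.png

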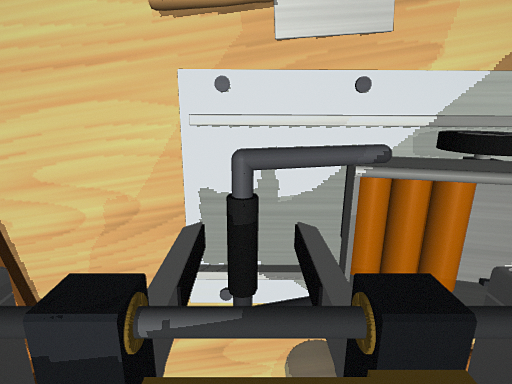

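View pics/s2z.png

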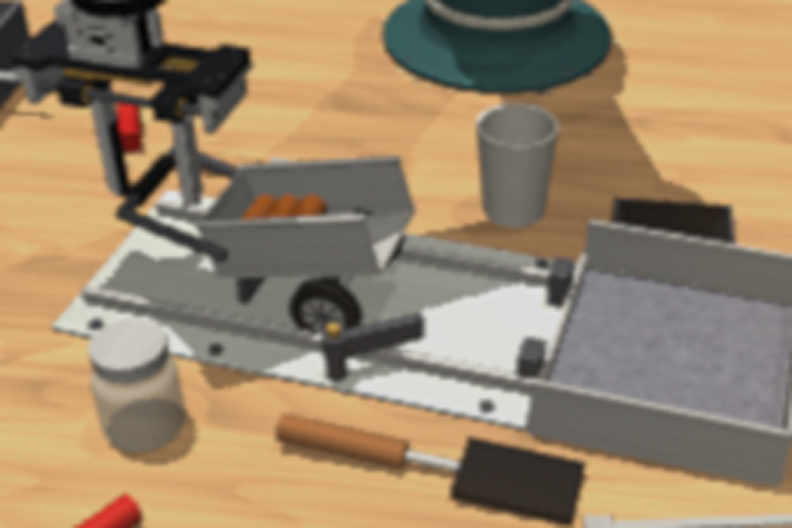

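The bar is at wrist (242,245), between the fingers and clear of the tub. I'll close now.

```bash
python3 -m jog '[0,0,-2,0,130, 0,0,0,0,170, 0,0,0,0,210, 0,0,0,0,240, 0,0,0,0,255, 0,0,0,0,255, 0,0,0,0,255, 0,0,0,0,255]' 15
python3 - <<'E'
from h import *
s=manip.state();print(s['tcp_pos'],s['contact_force'],s['torque'],s['t'])
snap('wrist','w3');
E
```

```text
t: 5.07
tcp_pos: [0.4859, -0.2439, 0.2758]
ee_rot: [0.0, 0.076, 0.997, -0.0]
contact_force: [-0.1, -3.1, 2.9]
gripper_width: 0.185
[ 0.48594828 -0.24387546  0.2757761 ] [-0.121623   -3.14912083  2.94809725] [-0.71640482  0.11570073  0.00688243] 5.0667
```

View pics/w3.png

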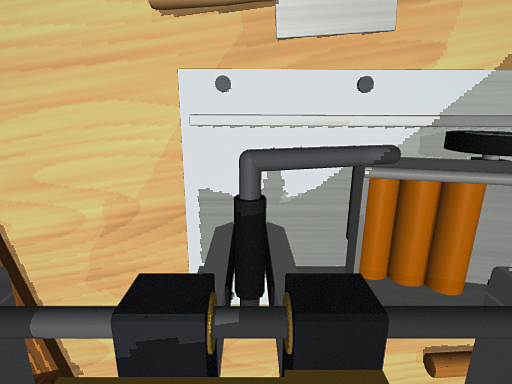

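The grip shut on the sleeve at 17.4 mm. Now I'll push along the track.

```bash
python3 -m jog '[1,6,0,0,255, 1.9,12,0,0,255, 1.9,12,0,0,255, 1.9,12,0,0,255]'
python3 -m jog '[1.9,12,0,0,255, 1.9,12,0,0,255, 1.9,12,0,0,255]'
python3 -m jog '[1.9,12,0,0,255, 1.9,12,0,0,255, 1.2,8,0,0,255, 0,0,0,0,255]'
cat > look.py <<'E'
import sys
from h import *
from st import r
n=sys.argv[1]
s=manip.state();print(s['tcp_pos'],s['contact_force'].round(1),s['torque'].round(2),s['gripper_width'],s['t'])
p=r.x;c,q=np.cos(p[2]),np.sin(p[2]);d=s['tcp_pos'][:2]-p[:2];print('tcp st',c*d[0]+q*d[1],-q*d[0]+c*d[1])
for cam in sys.argv[2:]:
    im=snap(cam,n+cam)[:,:,::-1]
    a=im[110:270,170:330] if cam=='scene' else im[140:270,190:380]
    cv2.imwrite(f'pics/{n}{cam}z.png',cv2.resize(a,None,fx=3.7,fy=3.7,interpolation=cv2.INTER_CUBIC))
E
python3 look.py p1 scene top
```

```text
t: 5.45
tcp_pos: [0.4926, -0.2016, 0.2758]
ee_rot: [0.0, 0.076, 0.997, -0.001]
contact_force: [-1.4, -6.4, 2.6]
gripper_width: 0.184
t: 5.7
tcp_pos: [0.4983, -0.1654, 0.2758]
ee_rot: [0.0, 0.076, 0.997, -0.0]
contact_force: [-0.9, -6.1, 2.5]
gripper_width: 0.187
t: 6.03
tcp_pos: [0.5037, -0.132, 0.2756]
ee_rot: [0.0, 0.075, 0.997, 0.0]
contact_force: [1.4, 3.5, -0.8]
gripper_width: 0.186
[ 0.50371637 -0.13197297  0.2756146 ] [ 1.4  3.5 -0.8] [ 0.74 -0.24  0.02] 0.18577212759264064 6.0333
tcp st -0.17402483263932644 -0.003760388877127891
```

View pics/p1scenez.png

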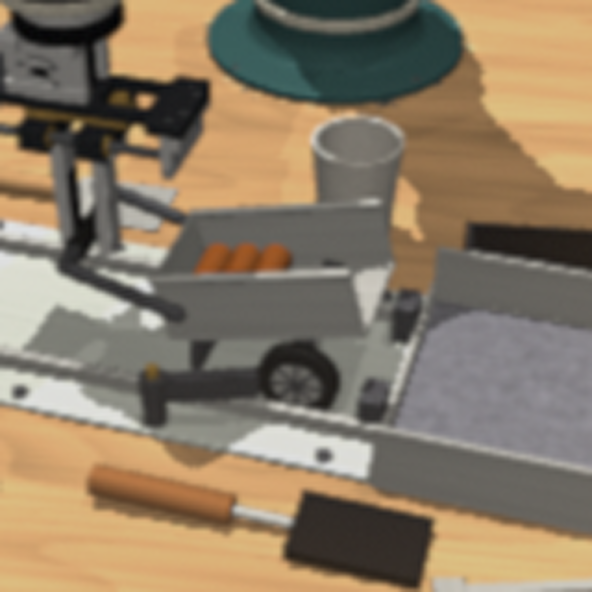

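View pics/p1topz.png

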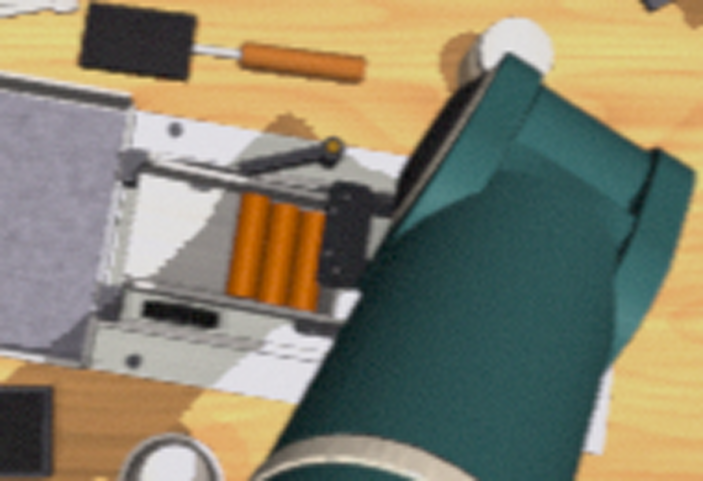

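The pawl still rests beside the wheel at scene crop (255,383). The axle is at about x 0.001, so it needs a few mm more.

```bash
python3 -m jog '[0.6,4,0,0,255, 0.6,4,0,0,255, 0.3,2,0,0,255, 0,0,0,0,255]'
python3 look.py p2 scene top
```

```text
t: 6.47
tcp_pos: [0.5048, -0.124, 0.2757]
ee_rot: [0.0, 0.076, 0.997, -0.0]
contact_force: [-0.5, -1.9, 2.4]
gripper_width: 0.191
[ 0.50475133 -0.12399919  0.27569718] [-0.5 -1.9  2.4] [-0.72  0.21  0.04] 0.1911607893362448 6.4667
tcp st -0.1659868476660368 -0.003552693577599169
```

View pics/p2scenez.png

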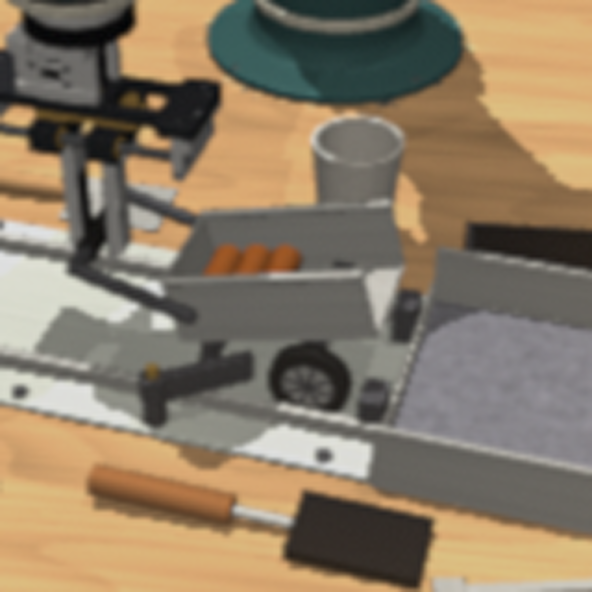

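View pics/p2topz.png

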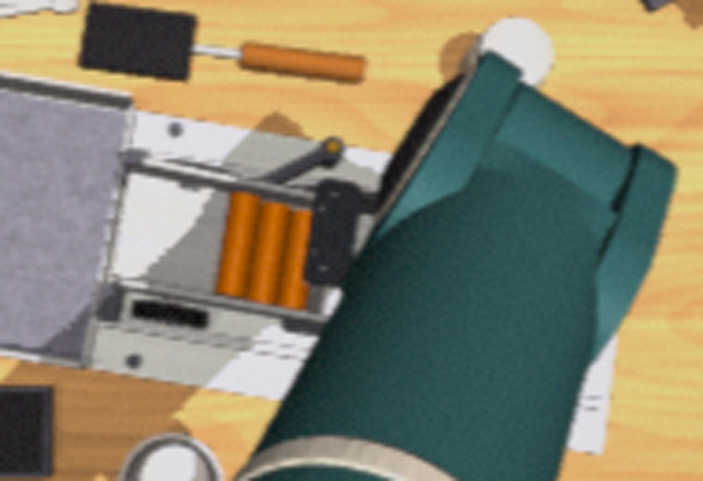

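The pawl is shut: its tip at scene crop (250,368) is behind the wheel edge at 270. Next I'll lift along the arc.

```bash
python3 -m jog '[0.3,1.95,5,0,255, 0.3,1.95,5,0,255, 0.3,1.95,5,0,255, 0.4,2.3,4.8,0,255, 0.4,2.3,4.8,0,255, 0.4,2.3,4.8,0,255, 0.4,2.8,4.6,0,255, 0.4,2.8,4.6,0,255, 0.4,2.8,4.6,0,255, 0.5,3.2,4.3,0,255, 0.5,3.2,4.3,0,255, 0.5,3.2,4.3,0,255]'
python3 look.py p3 scene
```

```text
t: 7.57
tcp_pos: [0.5097, -0.0925, 0.3321]
ee_rot: [-0.0, 0.076, 0.997, -0.0]
contact_force: [-1.1, 1.0, -5.5]
gripper_width: 0.185
[ 0.50968875 -0.09248842  0.33214653] [-1.1  1.  -5.5] [-0.14  0.2   0.01] 0.1854536211509898 7.5667
tcp st -0.13409160018213254 -0.0035692582638661603
```

View pics/p3scenez.png

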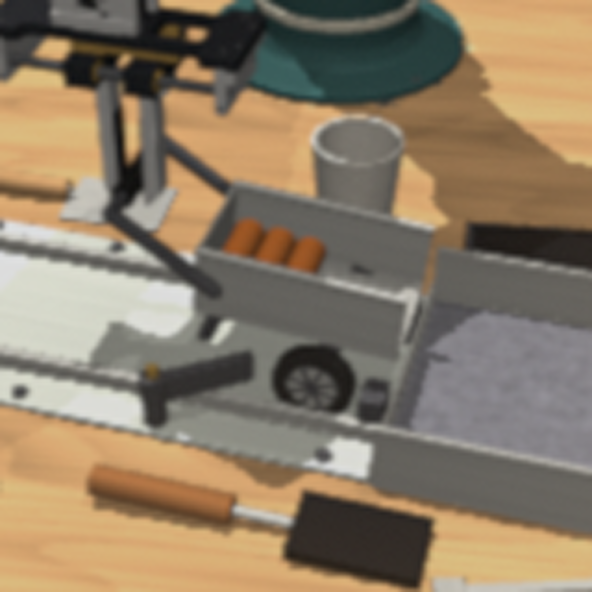

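The tub is tipped about 20° and the rods are just starting to roll. I'll continue.

```bash
python3 -m jog '[0.5,3.5,4,0,255, 0.5,3.5,4,0,255, 0.5,3.5,4,0,255, 0.6,3.9,3.7,0,255, 0.6,3.9,3.7,0,255, 0.6,3.9,3.7,0,255]'
python3 look.py p4 scene
python3 -m jog '[0.65,4.15,3.4,0,255, 0.65,4.15,3.4,0,255, 0.65,4.15,3.4,0,255, 0,0,0,0,255]'
python3 look.py p5 scene
cd pics; python3 -c "
import cv2,numpy as np
cv2.imwrite('p45.png',cv2.resize(np.hstack([cv2.imread('p4scenez.png'),cv2.imread('p5scenez.png')]),(800,400)))"
```

```text
t: 8.12
tcp_pos: [0.513, -0.0702, 0.3553]
ee_rot: [0.0, 0.076, 0.997, -0.0]
contact_force: [0.2, -0.3, -3.8]
gripper_width: 0.186
[ 0.51304338 -0.07020712  0.3552695 ] [ 0.2 -0.3 -3.8] [-0.1   0.02 -0.  ] 0.18558767115025124 8.1167
tcp st -0.11155952213590287 -0.003445975716670404
t: 8.5
tcp_pos: [0.5152, -0.0573, 0.3656]
ee_rot: [0.0, 0.076, 0.997, 0.0]
contact_force: [-0.8, 0.0, -3.7]
gripper_width: 0.191
[ 0.51516641 -0.05728531  0.36555603] [-0.8  0.  -3.7] [-0.13  0.16  0.04] 0.19074943801577546 8.5
tcp st -0.0984648749288834 -0.00354989900487755
```

View pics/p45.png

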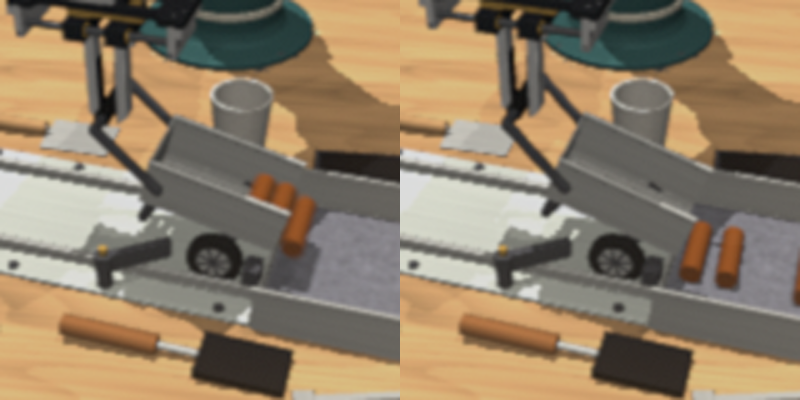

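All three rods are out at about 34°. I'll wait briefly and check that they rest in the tray.

```bash
python3 -m jog '[0,0,0,0,255, 0,0,0,0,255, 0,0,0,0,255, 0,0,0,0,255, 0,0,0,0,255, 0,0,0,0,255]'
python3 look.py p6 scene top
```

```text
t: 9.05
tcp_pos: [0.5149, -0.0583, 0.365]
ee_rot: [0.0, 0.076, 0.997, -0.0]
contact_force: [0.4, -1.1, -3.2]
gripper_width: 0.188
[ 0.51490602 -0.05828353  0.36499699] [ 0.4 -1.1 -3.2] [-0.08 -0.04 -0.01] 0.18847460013268502 9.05
tcp st -0.09949132137834288 -0.0034466345775890344
```

View pics/p6scene.png

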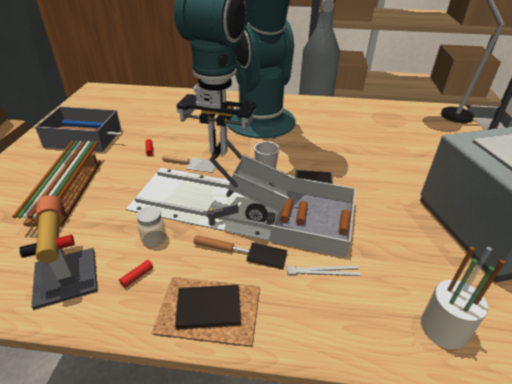

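View pics/p6top.png

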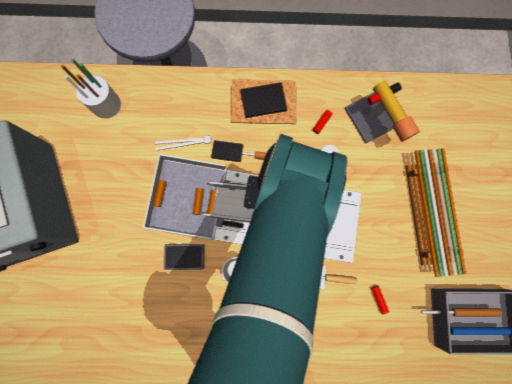

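All three are in the tray, at scene (286,211), (302,212) and (345,222). I'll lower back along the same arc.

```bash
python3 -m jog '[-0.65,-4.15,-3.4,0,255, -0.65,-4.15,-3.4,0,255, -0.65,-4.15,-3.4,0,255, -0.6,-3.9,-3.7,0,255, -0.6,-3.9,-3.7,0,255, -0.6,-3.9,-3.7,0,255, -0.5,-3.5,-4,0,255, -0.5,-3.5,-4,0,255, -0.5,-3.5,-4,0,255, -0.5,-3.2,-4.3,0,255, -0.5,-3.2,-4.3,0,255, -0.5,-3.2,-4.3,0,255]'
python3 -m jog '[-0.4,-2.8,-4.6,0,255, -0.4,-2.8,-4.6,0,255, -0.4,-2.8,-4.6,0,255, -0.4,-2.3,-4.8,0,255, -0.4,-2.3,-4.8,0,255, -0.4,-2.3,-4.8,0,255, -0.3,-1.9,-4,0,255, -0.2,-1.2,-3,0,255, -0.1,-1,-2,0,255, -0.1,-0.8,-2,0,255]'
python3 -m jog '[-0.1,-0.5,-1.5,0,255, 0,-0.4,-1,0,255, 0,0,-1,0,255, 0,0,0,0,255, 0,0,0,0,255]'
python3 look.py p7 scene wrist
```

```text
t: 10.15
tcp_pos: [0.5081, -0.1027, 0.3184]
ee_rot: [-0.0, 0.076, 0.997, -0.0]
contact_force: [1.1, -0.9, -2.0]
gripper_width: 0.185
t: 10.98
tcp_pos: [0.5051, -0.1241, 0.28]
ee_rot: [0.001, 0.077, 0.997, -0.001]
contact_force: [-2.3, -9.0, 10.2]
gripper_width: 0.184
t: 11.4
tcp_pos: [0.5051, -0.1249, 0.2767]
ee_rot: [0.001, 0.077, 0.997, -0.001]
contact_force: [-0.5, -7.3, 8.2]
gripper_width: 0.186
[ 0.50508543 -0.12492092  0.27666856] [-0.5 -7.3  8.2] [-1.95  0.4   0.03] 0.18608033824598857 11.4
tcp st -0.16684599322036708 -0.004025008575457411
```

View pics/p7scenez.png

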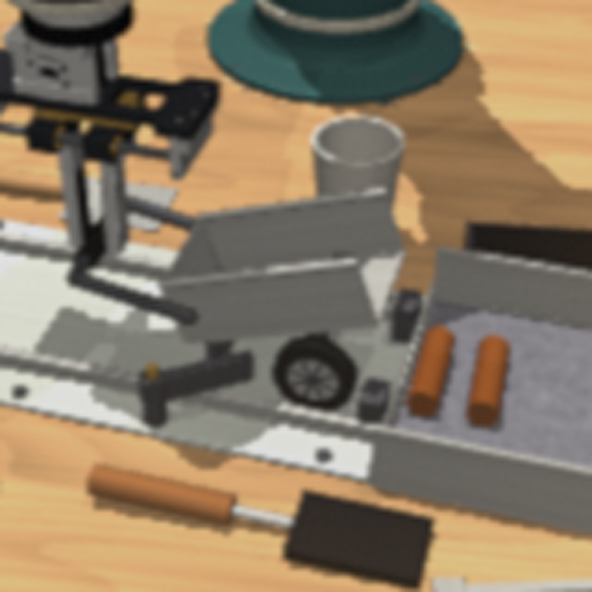

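View pics/p7wrist.png

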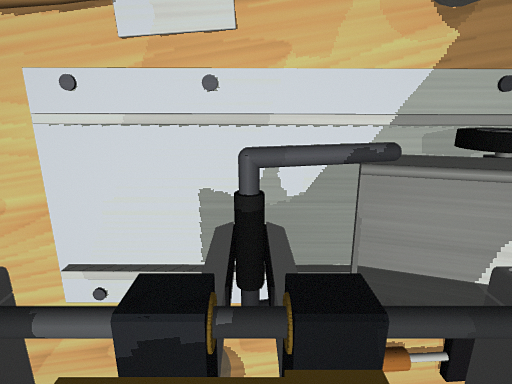

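The tub is tilted slightly back. The front corner is at crop (385,190) where it was (390,205) before, and I'm pressing down with about 8 N. The bar probably sits lower in the pads than before, so the legs touched early. I'll ease up in small steps.

```bash
python3 -m jog '[0,0,1,0,255, 0,0,1,0,255, 0,0,0,0,255]'
python3 -m jog '[0,0,1,0,255, 0,0,1,0,255, 0,0,0,0,255]'
python3 look.py p8 scene
```

```text
t: 11.75
tcp_pos: [0.5051, -0.1238, 0.2784]
ee_rot: [0.0, 0.076, 0.997, -0.0]
contact_force: [-0.2, -4.1, 4.0]
gripper_width: 0.188
t: 12.0
tcp_pos: [0.5049, -0.123, 0.28]
ee_rot: [-0.0, 0.076, 0.997, 0.0]
contact_force: [0.8, 2.7, -2.2]
gripper_width: 0.188
[ 0.50492636 -0.12301795  0.28002501] [ 0.8  2.7 -2.2] [ 0.29 -0.04  0.01] 0.18786237487238697 12.0
tcp st -0.16499035304084414 -0.0035742385377191682
```

View pics/p8scenez.png

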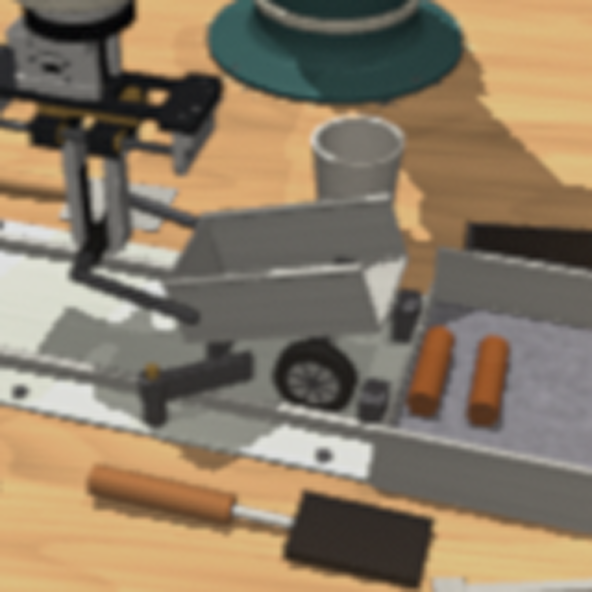

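```bash
python3 -m jog '[0,0,1,0,255, 0,0,1,0,255, 0,0,0,0,255]'
python3 look.py p9 scene
python3 -m jog '[0,0,1,0,255, 0,0,1,0,255, 0,0,0,0,255]'
python3 look.py p10 scene
cd pics; python3 -c "
import cv2,numpy as np
cv2.imwrite('q.png',cv2.resize(np.hstack([cv2.imread(f)[150:450,:450] for f in('p2scenez.png','p9scenez.png','p10scenez.png')]),(800,178)))
cv2.imwrite('q.png',np.vstack([np.hstack([cv2.imread(a)[170:430,50:450] for a in r]) for r in (('p2scenez.png','p8scenez.png'),('p9scenez.png','p10scenez.png'))]))"
```

```text
t: 12.3
tcp_pos: [0.5049, -0.1234, 0.2822]
ee_rot: [-0.0, 0.076, 0.997, 0.0]
contact_force: [-0.9, 2.9, -2.3]
gripper_width: 0.182
[ 0.50493449 -0.12337635  0.28219222] [-0.9  2.9 -2.3] [ 0.4   0.02 -0.01] 0.1818046823005716 12.3
tcp st -0.1653432083347632 -0.0036375658918097672
t: 12.6
tcp_pos: [0.505, -0.1235, 0.2843]
ee_rot: [0.0, 0.076, 0.997, -0.0]
contact_force: [0.4, 2.4, -1.6]
gripper_width: 0.187
[ 0.50498657 -0.12354596  0.28430059] [ 0.4  2.4 -1.6] [ 0.28 -0.   -0.  ] 0.18700490026123648 12.6
tcp st -0.16550274528407882 -0.0037151879890395777
```

View pics/q.png

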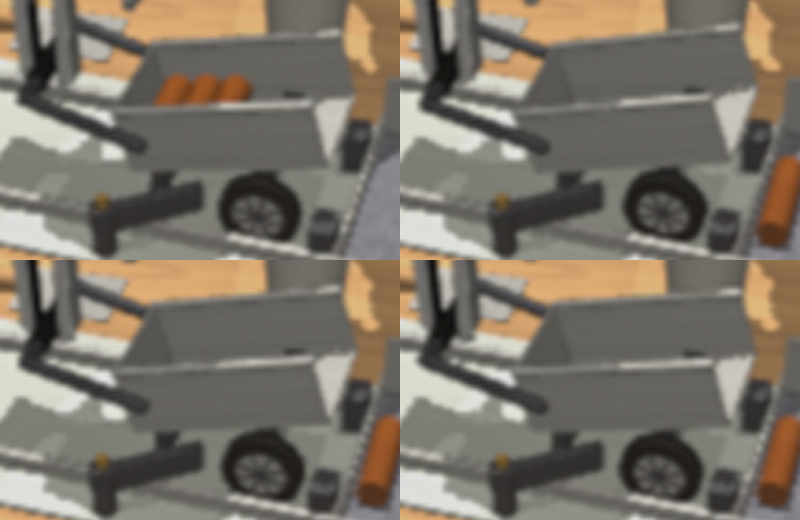

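```bash
python3 - <<'E'
import cv2,numpy as np
g=lambda n:cv2.cvtColor(cv2.imread(f'pics/{n}scene.png'),cv2.COLOR_BGR2GRAY)
# points in full px from crop coords
P=dict(frontfar=(390,205),frontnear=(362,270),wheel=(312,380),hand=(80,268),arm=(150,300),rearnear=(170,278),pawltip=(248,368),stop=(372,395),plate=(323,455))
pts=np.float32([[170+u/3.7,110+v/3.7] for u,v in P.values()]).reshape(-1,1,2)
for n in['p7','p8','p9','p10']:
    q,st,e=cv2.calcOpticalFlowPyrLK(g('p2'),g(n),pts,None,winSize=(11,11),maxLevel=2)
    print(n,{k:np.round((q-pts)[i,0],2).tolist() for i,k in enumerate(P)})
E
```

```text
p7 {'frontfar': [-0.009999999776482582, 0.6800000071525574], 'frontnear': [-0.9300000071525574, -3.0799999237060547], 'wheel': [1.440000057220459, -1.6799999475479126], 'hand': [0.029999999329447746, 2.2300000190734863], 'arm': [-0.9800000190734863, 0.5699999928474426], 'rearnear': [-0.28999999165534973, 0.25], 'pawltip': [0.49000000953674316, -0.15000000596046448], 'stop': [0.28999999165534973, 0.019999999552965164], 'plate': [0.0, 0.0]}
p8 {'frontfar': [0.15000000596046448, -1.5800000429153442], 'frontnear': [-0.05000000074505806, -1.5199999809265137], 'wheel': [1.4900000095367432, -0.8500000238418579], 'hand': [0.6700000166893005, 1.2699999809265137], 'arm': [0.009999999776482582, 0.38999998569488525], 'rearnear': [0.550000011920929, 0.23999999463558197], 'pawltip': [0.5099999904632568, -0.12999999523162842], 'stop': [0.25999999046325684, -0.05000000074505806], 'plate': [0.0, 0.0]}
p9 {'frontfar': [0.10999999940395355, -1.0], 'frontnear': [0.05999999865889549, -1.0700000524520874], 'wheel': [0.8600000143051147, -0.5], 'hand': [0.4699999988079071, 0.8600000143051147], 'arm': [0.07000000029802322, 0.2199999988079071], 'rearnear': [0.46000000834465027, 0.14000000059604645], 'pawltip': [0.3400000035762787, -0.07000000029802322], 'stop': [0.20000000298023224, -0.019999999552965164], 'plate': [0.0, 0.0]}
p10 {'frontfar': [0.05999999865889549, -0.3199999928474426], 'frontnear': [0.1599999964237213, -0.3700000047683716], 'wheel': [0.3499999940395355, -0.07999999821186066], 'hand': [0.2800000011920929, 0.3400000035762787], 'arm': [0.11999999731779099, 0.15000000596046448], 'rearnear': [0.3400000035762787, 0.07000000029802322], 'pawltip': [0.11999999731779099, -0.019999999552965164], 'stop': [0.10999999940395355, -0.009999999776482582], 'plate': [0.0, 0.0]}
```

```bash
python3 -m jog '[0,0,1,0,255, 0,0,0.3,0,255, 0,0,0,0,255]'
python3 look.py p11 scene top
python3 - <<'E'
import cv2,numpy as np
g=lambda n:cv2.cvtColor(cv2.imread(f'pics/{n}scene.png'),cv2.COLOR_BGR2GRAY)
P=dict(frontfar=(390,205),frontnear=(362,270),wheel=(312,380),hand=(80,268),arm=(150,300),rearnear=(170,278))
pts=np.float32([[170+u/3.7,110+v/3.7] for u,v in P.values()]).reshape(-1,1,2)
for n in['p11']:
    q,st,e=cv2.calcOpticalFlowPyrLK(g('p2'),g(n),pts,None,winSize=(11,11),maxLevel=2)
    print(n,{k:np.round((q-pts)[i,0].astype(float),2).tolist() for i,k in enumerate(P)})
E
```

```text
t: 12.9
tcp_pos: [0.5049, -0.1236, 0.2855]
ee_rot: [0.0, 0.076, 0.997, -0.0]
contact_force: [0.5, 1.9, -2.1]
gripper_width: 0.188
[ 0.50492679 -0.12364909  0.28549653] [ 0.5  1.9 -2.1] [ 0.09 -0.03  0.04] 0.18783292364730125 12.9
tcp st -0.16561386146559573 -0.00367204478696331
p11 {'frontfar': [-0.01, 0.1], 'frontnear': [0.06, 0.08], 'wheel': [0.08, 0.08], 'hand': [0.25, 0.0], 'arm': [0.14, 0.02], 'rearnear': [0.22, 0.07]}
```

View pics/p11scenez.png

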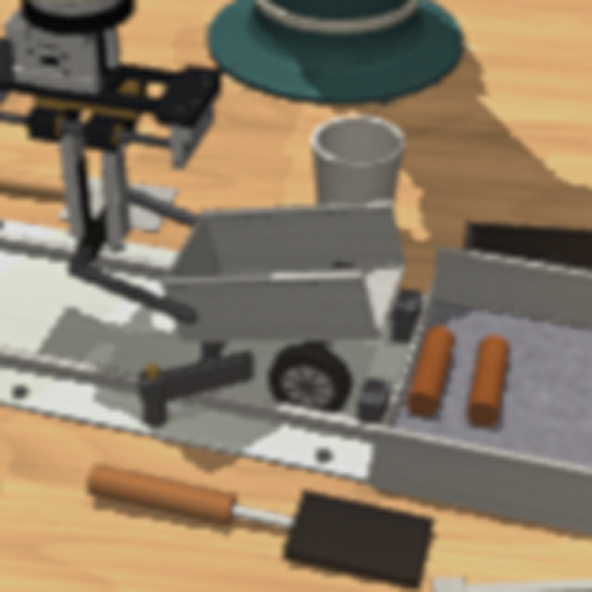

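The barrow's pose now matches its rest pose before the lift to within 0.1–0.25 px, so its legs and wheels are both down. I'll release softly.

```bash
python3 -m jog '[0,0,0,0,255, 0,0,0,0,255, 0,0,0,0,255]' 3
python3 -m jog '[0,0,0,0,205, 0,0,0,0,195, 0,0,0,0,180, 0,0,0,0,160, 0,0,0,0,140, 0,0,0,0,120, 0,0,0,0,100, 0,0,0,0,100, 0,0,0,0,100]'
python3 look.py p12 scene wrist
```

```text
t: 13.25
tcp_pos: [0.5049, -0.1237, 0.2855]
ee_rot: [0.0, 0.076, 0.997, -0.0]
contact_force: [-0.5, -0.0, -0.3]
gripper_width: 0.192
t: 14.0
tcp_pos: [0.5049, -0.1235, 0.2854]
ee_rot: [-0.0, 0.076, 0.997, -0.0]
contact_force: [-0.4, -0.9, -0.5]
gripper_width: 0.605
[ 0.50494939 -0.12352227  0.28541058] [-0.4 -0.9 -0.5] [-0.05  0.03  0.01] 0.6045166167458897 14.0
tcp st -0.16548507904808304 -0.0036748002578576994
```

View pics/p12wrist.png

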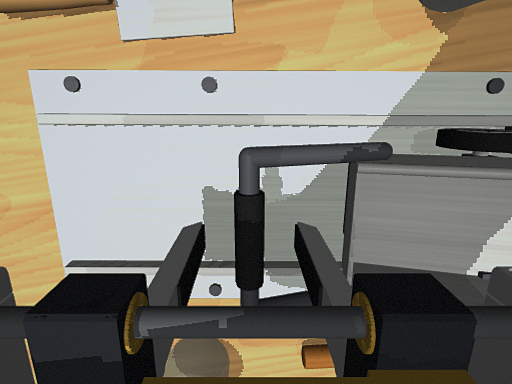

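View pics/p12scenez.png

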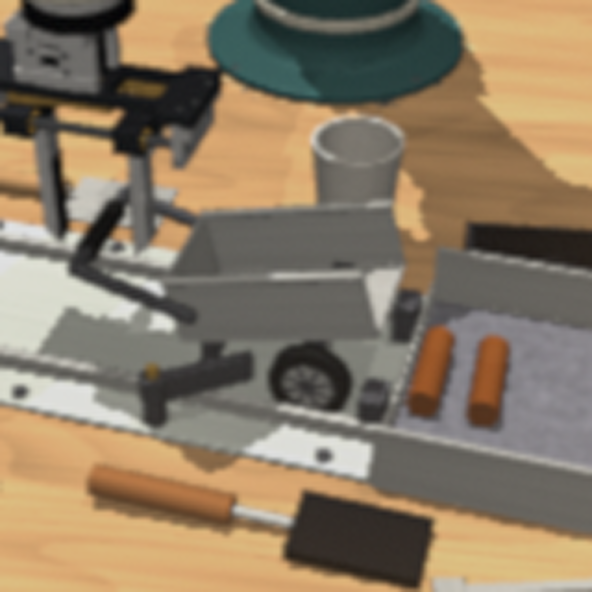

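The grip is open with no disturbance, and the fingers are clear of the bar. I'll rise, back off for a clear top view, and check.

```bash
python3 -m jog '[0,0,10,0,100, 0,0,20,0,100, 0,0,25,0,100, 0,0,25,0,100, 0,0,25,0,100, 0,0,25,0,100, 0,0,20,0,100, -5,-30,5,0,100, -5,-30,0,0,100, -5,-30,0,0,100, -5,-20,0,0,100, 0,0,0,0,100]'
python3 look.py p13 scene top
```

```text
t: 15.1
tcp_pos: [0.4831, -0.2376, 0.4415]
ee_rot: [0.0, 0.079, 0.997, -0.001]
contact_force: [-1.7, 0.4, -0.8]
gripper_width: 0.608
[ 0.483088   -0.23758143  0.44148093] [-1.7  0.4 -0.8] [-0.02  0.04 -0.02] 0.6077691777423115 15.1
tcp st -0.28155143808170013 0.0003268198027059771
```

View pics/p13scene.png

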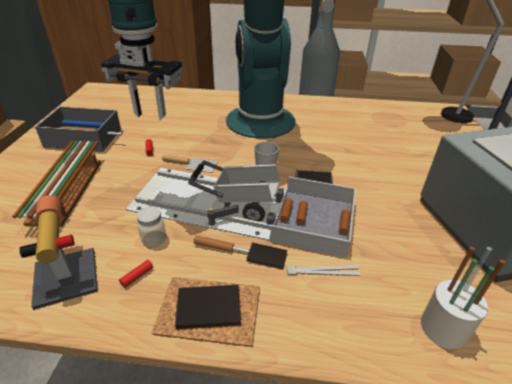

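View pics/p13topz.png

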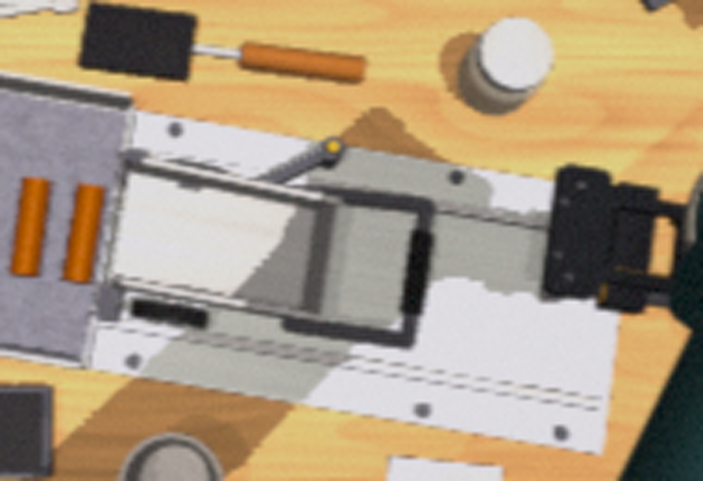

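View pics/p13scenez.png

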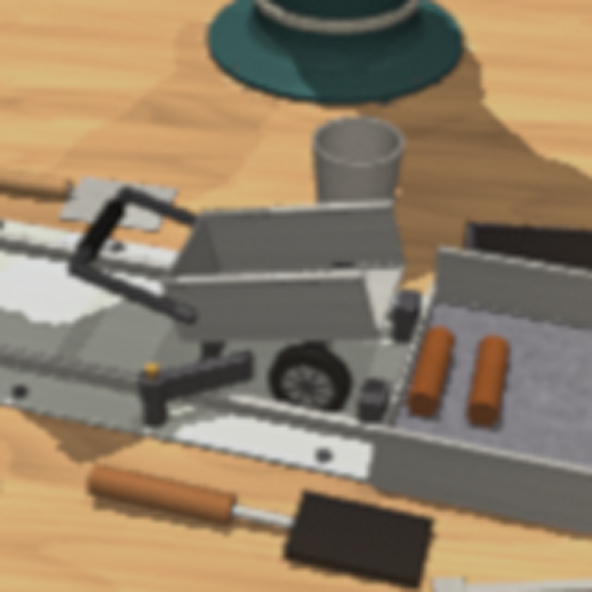

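The barrow stands on its legs behind the shut pawl with an empty tub. All three offcuts are in the tray, at scene (286,211), (302,212) and (345,222). The bystanders look unmoved and the arm is clear, so I'll hand it in.

```bash
python3 -c "
from plant import manip
print(manip.finish_job())"
```

```text
the job is handed in; nothing more can be done
None
```

The job is done and handed in at about 15 s.

- **Push:** I pinched the handle from above and pushed the barrow along the track until the pawl snapped shut behind the right wheel. The pictures before the lift confirmed it was shut.
- **Tip:** I lifted the handle along its arc to about 34°. All three offcuts rolled out into the catch tray.
- **Lower and release:** I lowered it on the same arc, opened the grip and backed off.

**Last checks:** the final pictures show all three offcuts in the tray and the tub empty. The barrow stands on its legs, held behind the shut pawl. The bystanders look unmoved, and nothing touches the gripper.

**One thing went off plan:** the bar had slipped about 9 mm down in the pads, so the legs touched down early. For about half a second I pressed the handle down with 8 to 10 N and raised the wheels about 4 mm off the track. I eased the handle up until the barrow's pose matched its earlier rest pose to about 0.25 px, and it did not shift visibly when I let go. That lift came after the tipping, not during the push.

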